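# Load and clamp a stool-leg block in the tilted drilling jig

## Task

Load the drilling jig: lay the loose wooden block flat on the sloping plate with its long side parallel to the fence, three to four centimetres up from both the fence and the end stop, and let go so that it slides down by its own weight. The abrasive facings catch it short of the corner, so press it home with a fingertip, first against the fence and then along it against the stop, each time until you feel it bear firmly but without forcing it, so that it sits flush against both. Then press the clamp lever all the way down so that the cam holds the block, and take the gripper away without disturbing the other things on the bench.

Things in the scene. Friction and masses are not known exactly. Their poses are not given: they have to be found in the camera images.
- corner (a point): Locating corner of the fixed drilling jig: point on the sloping white-faced plate where the inner faces of fence and stop meet. z: the plate's outward normal; x: along the fence, up the slope, away from the stop; y: along the stop, up, away from the fence. In this frame (mm) the plate's surface is z = 0, x -95 to 185, y -22 to 125. Compound tilt: it falls 19 degrees to the stop and 8 to the fence.
- fence_face (a point): Middle of the fence's inner face (same axes as corner). The fence is a wooden strip on the plate's long edge, nearest the robot: 18 mm wide, 16 high, its face the plane y = 0 from x = 0 to 185 mm in the frame of corner. Faced with brown abrasive paper (it grips wood somewhat): the block catches where it first touches it, until nudged.
- stop_face (a point): Middle of the end stop's inner face (same axes as corner). The stop is a wooden strip square to the fence at the low end: 18 mm wide, 16 high, its face the plane x = 0 from y = 0 to 90 mm in the frame of corner. Also faced with abrasive paper: the sliding block meets it first and stays caught there, often a little cocked, 1 to 3 cm short of the fence, until nudged.
- home (a point): Where the block's centre is when it is fully home: x = 60, y = 25, z = 14 mm in the frame of corner, same axes, the block's long side along x. On the slick melamine face the block slides by itself when let go (friction 0.2 to 0.3); a light nudge moves it with less than 2 N, and the force rises at once when it meets the fence or stop.
- block_center (a point): Centre (half-way up) of the loose block: planed light hardwood 120 x 50 x 28 mm (length its x, width its y, thickness its z), about 0.1 to 0.2 kg, lying flat on the bench. Two small dark screw holes in its top; either end and either broad face may go either way. The wood is bruised if the gripper pushes it against the jig with more than 30 N.
- clamp_lever (a joint): Angle (rad) of the cam clamp's lever: 0 open as it starts, 0.85 fully down at its stop. Pressing it down turns a white nylon eccentric cam (32 mm across) onto the block's top, about 10 mm from the stop: it meets the block at about 0.7 and locks by 0.85. Open, the cam hangs 31 mm above the plate, so the block slides in under it. It stays where left; 2 N at the grip, 5 to 10 N as it bites.
- lever_pivot (a point): The clamp's pivot pin, at x = 12, y = 25, z = 53 mm in the frame of corner, same axes; the lever turns about its y. It points to -x (away from the block), raised from the plate by 1.20 minus clamp_lever (rad): steep when open, low when closed. The pin sits between two steel cheeks, 24 mm wide overall, x -62 to 22, z 39 to 56 mm, on a post behind the stop.
- lever_grip (a point): Point on the axis of the clamp lever's round black grip, 85 mm from the lever's pivot. The grip is 17 mm in diameter and reaches from 38 to 116 mm from the pivot.
- plate: The sloping plate with fence, stop and clamp bracket; its origin and axes are those of corner.
- block: The loose wooden block; its origin is the centre of its underside.
- spray_can: Bystander: spray can 54 mm across, 190 mm high, standing on the bench; origin at the centre of its underside.
- glue_jar: Bystander: jar 72 mm across, 85 mm high; origin at the centre of its underside.
- drill: Bystander: cordless drill lying on its side, about 270 x 200 mm, 62 mm high; origin under its barrel.

How it is judged:
By the outcome, as a careful person would: the job done as asked, in the order asked, and still so for the second after the job is handed in, with the robot touching nothing.
It also fails if it takes over 67 s, if anything falls off the work surface, if the arm or the gripper's body presses on something with over 40 N, if the wrist force passes 120 N, or if a joint passes its speed limit or range.

## Robot

A 6-joint arm with a two-finger parallel gripper is mounted at the origin on the work surface. World frame = base frame: x ahead of the robot, y to its left, z up, the work surface at z = 0. Lengths are in m, angles in degrees, forces in N, time in s.
With the tool pointing down it reaches from about 0.325 to 0.9 m from the base axis. Payload 3.5 kg.
Tool frame: the origin (TCP) lies midway between the tips of the shut fingers; the grasp point (between the pads) lies 19 mm behind it (arm.pinch_z is the distance from the TCP to the grasp point, in m); z points along the fingers, y is the line along which they close (so a half turn about z gives the same grasp; the last joint's range is limited). The gripper opens to 85 mm and grips with 20 to 120 N. Pads are 22 mm wide; open, the fingers measure 114 mm over their backs; the gripper's body (76 mm by 85 mm) begins 54 mm behind the grasp point. The pads swing forward as they close: fully open they stand 13 mm farther back than shut.
Start: joints at [64.034, 15.837, -1.513, 72.651, 0, 84.076], TCP at [0.214, 0.587, 0.231] pointing down, gripper open.
Joint ranges: [-178.77, 178.77], [-48.84, 107.48], [-61.69, 71.31], [-111.58, 123.2], [-90, 87.43], [-180, 180]. Speed limits (degrees/s): [147.25, 147.25, 180, 180, 180, 180].

## Interface

Orientations are given as [roll, pitch, yaw] about the fixed x, y, z axes, in that order (R = Rz(yaw) Ry(pitch) Rx(roll)).
In Python, from station import arm gives the robot as it stands.
- The arm moves only by the tool play_rows, never from a script. Its argument "deltas" is a list of rows, each an object of numbers: "dx", "dy", "dz": the shift along the tool's x, y, z in cm; "rx", "ry", "rz": the turn, a rotation vector about the tool's x, y, z in rad. In form: [{"dx": .., "dy": .., "dz": .., "rx": .., "ry": .., "rz": ..}, ...]. A call has 1 to 8 rows; each row shifts and turns the commanded pose from where the row before left it, along the tool's axes as they then stand; what a row does not reach is not made up. A row lasts 1/10 s, in which the tool goes at most 50 mm and 8.59 degrees, less where a joint would pass 70% of its speed; a pose out of reach is approached as far as the arm can. A call is refused whole if a number of a shift passes 5 or a number of a turn 0.15, either way. A call with a gripper value outside its range is refused whole. "fingers" is the closure, from 0 (fully open) to 1 (shut), set as the call begins (left out, the last holds). The fingers move at their own pace and stop on an object; "newtons" is the grip in N (left out, the last holds). Time passes only in rows, so rows that do not move let the fingers close. It gives the time, the measured TCP pose, the force, the opening and the grip force at its end, in the units of the state.
- arm.sense(): the state, without advancing time (a new reading comes with each control period).
- arm.get_image(name): name is "scene" or "top"; returns (picture, depth): 384x512x3 uint8, red, green, blue; 384x512 float32, m along the optical axis (not along the pixel's ray), 0 where there is no reading.
- arm.calibration(name): a dict with "vfov" (degrees; the focal length in pixels is half the picture's height over the tangent of half this angle, whatever the lens; pixels are square), "cx", "cy" (the principal point, pixels), "position" and "rotation" of the camera in the world. Camera axes: x right, y down, z forward; pixel columns grow to the right and rows downward; lengths in m; the calibration is good to about 2 mm. A picture is of the moment at which its call begins. calibration takes no time and is no camera call.
- arm.hand_in(): hands the job in; it is judged then, once.
The state is a dict: "clock": time; "joints": joint angles; "dq": joint speeds; "joint_torque": joint torques, N m; "eef_pos": TCP position; "orientation": TCP orientation; "wrist_force": force on the tool from outside, world axes, zero at the start; "moment": the same for the moment, N m; "grip_width": finger opening in m; "finger_force": force on a finger pad.
Only numpy, scipy, OpenCV 4.12 (cv2) and the standard library are available. Lean on these libraries where they do the work, as an engineer would, in place of code of your own. Each camera call takes 0.05 s, during which the arm holds its last target. There are 200 camera calls.

## Working session

There is one attempt and no reset: what is moved stays moved. The work goes in short steps, Python scripts to look and compute and a tool call to move; the robot and the scene stay as the last step left them, time stands still between calls to the robot, and variables do not carry over. Pictures are saved under pics/ and viewed, at most 10 in all, crops included, and the job is handed in when it is done.

Besides the shell and the picture viewer there is one more tool, called in YAML: its name, and indented under it one key for each argument. play_rows: Moves the arm, as the interface text tells. Its arguments: {"type":"object","properties":{"deltas":{"type":"array","items":{"type":"object","properties":{"dx":{"type":"number"},"dy":{"type":"number"},"dz":{"type":"number"},"rx":{"type":"number"},"ry":{"type":"number"},"rz":{"type":"number"}}}},"fingers":{"type":"number"},"newtons":{"type":"number"}},"required":["deltas"]}

```bash
ls; mkdir -p pics; python3 - <<'E'
from station import arm
import cv2,numpy as np
print(arm.sense(), arm.pinch_z)
for n in("scene","top"):
    im,d=arm.get_image(n); cv2.imwrite(f"pics/{n}0.png",im[...,::-1]); np.savez(f"{n}0.npz",im=im,d=d)
    print(n,arm.calibration(n))
E
```

```text
pics
{'clock': 0.0, 'joints': array([ 6.40347650e+01,  1.58778794e+01, -1.59849356e+00,  7.26509313e+01,
        6.77290715e-04,  8.40757529e+01]), 'dq': array([-0.06643346, -0.00643391, -0.0394662 , -0.03064224, -0.02603564,
        0.1033131 ]), 'joint_torque': array([-2.03132258e-03, -4.45513093e+01,  2.95201993e+01,  1.64283731e-02,
       -2.26303828e-04, -2.73415765e-06]), 'eef_pos': array([0.21384187, 0.58644361, 0.23015846]), 'orientation': array([-1.79873446e+02, -1.38131729e-02,  1.59958996e+02]), 'wrist_force': array([-0.11554968, -0.27274619, -1.0419537 ]), 'moment': array([ 0.08621242,  0.05015181, -0.01278717]), 'finger_force': 0.0, 'grip_width': 0.08498544214136064} 0.0187
scene {'vfov': 44.820141711098685, 'cx': 260.5808771163961, 'cy': 186.51609650626506, 'position': array([ 1.55995143, -0.45600936,  0.96440301]), 'rotation': array([-127.51682191,    0.66268187,   62.39571071])}
top {'vfov': 46.27891874175034, 'cx': 256.5147953989305, 'cy': 195.19608221916815, 'position': array([ 0.38443184, -0.00418289,  1.34421422]), 'rotation': array([-168.70274461,    0.51541675,  -90.56539285])}
```

View pics/scene0.png

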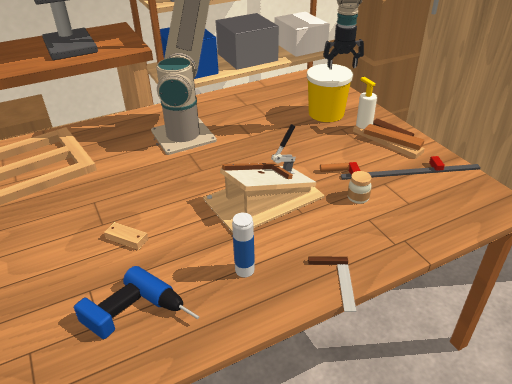

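View pics/top0.png

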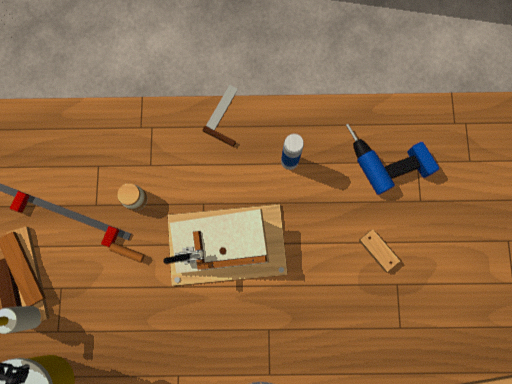

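```bash
cat > h.py <<'E'
import numpy as np,cv2
from scipy.spatial.transform import Rotation as R
from station import arm
def cam(n):
    c=arm.calibration(n); return c,192/np.tan(np.radians(c['vfov']/2)),R.from_euler('xyz',c['rotation'],degrees=True).as_matrix()
def cloud(n,d):
    c,f,M=cam(n); v,u=np.mgrid[:384,:512]
    p=np.stack([(u-c['cx'])/f*d,(v-c['cy'])/f*d,d],-1); return p@M.T+c['position']
def ray(n,u,v):
    c,f,M=cam(n); return c['position'],M@np.array([(u-c['cx'])/f,(v-c['cy'])/f,1.])
def proj(n,p):
    c,f,M=cam(n); q=(np.atleast_2d(p)-c['position'])@M; return q[:,:2]/q[:,2:]*f+[c['cx'],c['cy']]
def onplane(n,u,v,p0,nn):
    o,r=ray(n,u,v); return o+r*(np.dot(p0-o,nn)/np.dot(r,nn))
E
python3 - <<'E'
from h import *
Z={n:np.load(n+'0.npz') for n in('scene','top')}
# block in both, jig plate
for n,(a,b,c,e) in {'top':(350,225,410,280),'scene':(95,215,155,255)}.items():
    P=cloud(n,Z[n]['d']); hgt=P[...,2]; m=np.zeros((384,512),np.uint8); m[b:e,a:c]=(hgt[b:e,a:c]>.02)
    q=P[m>0]; print(n,'bench z',np.median(hgt[b:e,a:c][m[b:e,a:c]==0]),'block z',np.median(q[:,2]),q.min(0),q.max(0))
    top=q[abs(q[:,2]-np.median(q[:,2]))<.006][:,:2].astype(np.float32); print(len(top),cv2.minAreaRect(top*1000))
for n,(a,b,c,e) in {'top':(160,200,290,290),'scene':(200,155,330,225)}.items():
    im=Z[n]['im'].astype(int);P=cloud(n,Z[n]['d'])
    m=np.zeros((384,512),bool); hsv=cv2.cvtColor(Z[n]['im'],cv2.COLOR_RGB2HSV)
    m[b:e,a:c]=((hsv[...,1]<60)&(hsv[...,2]>150)&(P[...,2]>.02))[b:e,a:c]
    q=P[m]; 
    for _ in range(5):
        c0=q.mean(0); nn=np.linalg.svd(q-c0)[2][2]; nn*=np.sign(nn[2]); r=(q-c0)@nn; q=q[abs(r)<max(.003,2*r.std())]
    print(n,len(q),c0,nn,r.std(),'tilt',np.degrees(np.arccos(nn[2])),np.degrees(np.arctan2(nn[1],nn[0])))
    x=hsv[b:e,a:c]; cv2.imwrite(f'pics/{n}_crop.png',cv2.resize(Z[n]['im'][b:e,a:c,::-1],None,fx=5,fy=5,interpolation=cv2.INTER_CUBIC))
E
```

```text
top bench z -0.0009384160674734687 block z 0.026583551055971988 [ 0.38443184 -0.4066918   0.02025085] [ 0.53967146 -0.00418289  1.34421422]
707 ((480.2463073730469, -351.71905517578125), (120.09200286865234, 51.683380126953125), 37.90500259399414)
scene bench z 0.0010957597935989383 block z 0.028337800194857765 [ 0.42004678 -0.45600936  0.0201941 ] [ 1.55995143 -0.30055343  0.96440301]
520 ((479.3986511230469, -354.6138000488281), (125.8843002319336, 53.1840705871582), 39.145606994628906)
top 3316 [0.52082628 0.10220192 0.10396162] [9.94263837e-01 8.85790695e-04 1.06951572e-01] 0.032752614650225095 tilt 83.86038334920143 0.05104485658406035
scene 963 [0.55323062 0.07280472 0.10954798] [-0.1187583   0.31222811  0.94255508] 0.001866230813632517 tilt 19.51482677559314 110.82468699725366
```

View pics/top_crop.png

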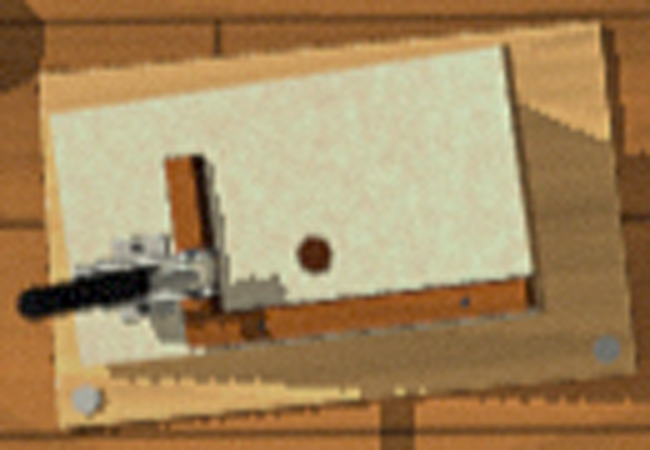

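View pics/scene_crop.png

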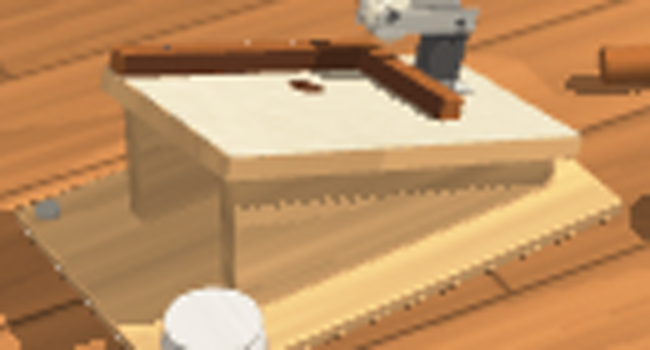

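Top crop (offset 160,200; ×5) shows the plate's corners at (50,115), (503,45), (80,365), and fence end (530,275). The scene crop (offset 200,155) shows plate corners at (230,155), (578,128), and the stop end's base at (440,117). I'll fit position and yaw with the known tilt.

```bash
python3 - <<'E'
from h import *
from scipy.optimize import least_squares
T=[((503,45),(185,125,0)),((50,115),(-95,125,0)),((80,365),(-95,-22,0)),((530,275),(185,0,16)),((205,155),(0,90,16))]
S=[((230,155),(185,125,0)),((578,128),(-95,125,0)),((460,97),(0,90,16)),((440,117),(0,90,0)),((128,71),(185,0,0))]
def rot(p): return R.from_euler('zyx',[p[3],-19,8],degrees=True) if len(p)<5 else R.from_euler('zyx',p[3:6],degrees=True)
def res(p,full=0):
    M=rot(p).as_matrix(); o=[]
    for n,L,of in(('top',T,(160,200)),('scene',S,(200,155))):
        X=np.array([l[1] for l in L])/1000@M.T+p[:3]
        o.append(proj(n,X)-(np.array([l[0] for l in L])+.0)/5-of)
    return np.concatenate(o).ravel()
r=least_squares(res,[.5,.13,.08,-80]); print(r.x,res(r.x).reshape(-1,2).round(1).tolist())
r2=least_squares(res,[*r.x[:3],r.x[3],-19,8]); print(r2.x,np.abs(r2.fun).max())
M=rot(r.x).as_matrix(); p=r.x[:3]
# depth check, both views, in corner frame
for n in('top','scene'):
    P=(cloud(n,np.load(n+'0.npz')['d'])-p)@M
    m=(P[...,0]>.03)&(P[...,0]<.17)&(P[...,1]>.03)&(P[...,1]<.11)&(abs(P[...,2])<.02)
    q=P[m]; a,*_=np.linalg.lstsq(np.c_[q[:,:2],np.ones(len(q))],q[:,2],rcond=None); print(n,len(q),q[:,2].mean(),a)
np.savez('jig.npz',p=p,M=M); print(p,M,'home',p+M@[.06,.025,.014],'pivot',p+M@[.012,.025,.053])
# lever grip by dark pixels in top
E
```

```text
[ 4.52054185e-01  1.59456015e-01  7.29835182e-02 -8.48622161e+01] [[4.2, 3.1], [-6.1, -3.0], [-7.6, -1.3], [2.0, 1.6], [-1.3, -0.2], [-3.6, 14.5], [2.1, -18.2], [-5.9, -6.5], [-0.6, -5.9], [-0.3, 21.3]]
[ 4.49219053e-01  1.52319927e-01  7.06292963e-02 -8.52226856e+01
 -7.95955798e+00 -1.87318178e+01] 3.4105407567843145
top 641 0.005433718582175568 [ 0.45726806 -0.19090775 -0.00841369]
scene 200 0.0027354446854162915 [ 0.04270069 -0.21416993  0.01700714]
[0.45205418 0.15945602 0.07298352] [[ 0.08467225  0.9417197  -0.32556815]
 [-0.99034699  0.04355133 -0.13159075]
 [-0.10974268  0.33356753  0.93631685]] home [0.47611956 0.09928171 0.08784658] pivot [0.45935813 0.14168632 0.12963059]
```

```bash
cat > fit.py <<'E'
from h import *
from scipy.optimize import least_squares
T=[((503,45),(185,125,0)),((50,115),(-95,125,0)),((80,365),(-95,-22,0)),((530,275),(185,0,16)),((205,155),(0,90,16))]
S=[((230,155),(185,125,0)),((578,128),(-95,125,0)),((460,97),(0,90,16)),((440,117),(0,90,0)),((128,71),(185,0,0))]
def rot(p): return R.from_euler('ZYX',[p[3],-19,8],degrees=True) if len(p)<5 else R.from_euler('ZYX',p[3:6],degrees=True)
def res(p,full=0):
    M=rot(p).as_matrix(); o=[]
    for n,L,of in(('top',T,(160,200)),('scene',S,(200,155))):
        X=np.array([l[1] for l in L])/1000@M.T+p[:3]
        o.append(proj(n,X)-(np.array([l[0] for l in L])+.0)/5-of)
    return np.concatenate(o).ravel()
r=least_squares(res,[.5,.13,.08,-80]); print(r.x,res(r.x).reshape(-1,2).round(1).tolist())
r2=least_squares(res,[*r.x[:3],r.x[3],-19,8]); print(r2.x,np.abs(r2.fun).max())
M=rot(r.x).as_matrix(); p=r.x[:3]
# depth check, both views, in corner frame
for n in('top','scene'):
    P=(cloud(n,np.load(n+'0.npz')['d'])-p)@M
    m=(P[...,0]>.03)&(P[...,0]<.17)&(P[...,1]>.03)&(P[...,1]<.11)&(abs(P[...,2])<.02)
    q=P[m]; a,*_=np.linalg.lstsq(np.c_[q[:,:2],np.ones(len(q))],q[:,2],rcond=None); print(n,len(q),q[:,2].mean(),a)
np.savez('jig.npz',p=p,M=M); print(p,M,'home',p+M@[.06,.025,.014],'pivot',p+M@[.012,.025,.053])
# fence / stop edges by colour in frame via top depth
P=(cloud('top',np.load('top0.npz')['d'])-p)@M; hsv=cv2.cvtColor(np.load('top0.npz')['im'],cv2.COLOR_RGB2HSV)
m=(hsv[...,1]>150)&(P[...,2]>.010)&(P[...,2]<.022)&(P[...,0]>-.03)&(P[...,0]<.19)&(P[...,1]>-.03)&(P[...,1]<.1)
for lo in(.06,.10,.14): f=P[m&(P[...,0]>lo)&(P[...,0]<lo+.04)]; print('fence y',np.percentile(f[:,1],[2,50,98]).round(4),np.median(f[:,2]))
f=P[m&(P[...,1]>.045)&(P[...,1]<.085)&(P[...,0]<.02)]; print('stop x',np.percentile(f[:,0],[2,50,98]).round(4))
E
python3 fit.py
```

```text
[ 4.49746109e-01  1.52140487e-01  6.84707359e-02 -8.52042448e+01] [[-0.1, -0.5], [-0.4, -0.7], [0.0, -0.0], [-0.8, 0.2], [-2.8, -0.6], [-0.1, -0.0], [0.9, 0.5], [-3.4, -0.6], [-0.5, 0.0], [-1.7, 1.2]]
[ 4.49219051e-01  1.52319929e-01  7.06293055e-02 -8.49855898e+01
 -1.93261423e+01  6.32366699e+00] 3.410540729322804
top 1370 -0.002029307068447121 [ 0.00448386 -0.00888118 -0.00186191]
scene 388 -0.0014354698632356338 [ 0.00875171 -0.01282537 -0.0014126 ]
[0.44974611 0.15214049 0.06847074] [[ 0.07904915  0.98301307 -0.16563978]
 [-0.94220837  0.12794209  0.30963561]
 [ 0.32556815  0.13159075  0.93631685]] home [0.47674543 0.10314144 0.10440303] pivot [0.46649112 0.16044323 0.12529212]
fence y [-0.016  -0.0082 -0.0004] 0.013290123450305997
fence y [-0.0158 -0.0081 -0.001 ] 0.014395519231916922
fence y [-0.0165 -0.0084 -0.0004] 0.014418169470401851
stop x [-0.0196 -0.0097 -0.0008]
```

```bash
sed -i 's/,((205,155),(0,90,16))//; s/((460,97),(0,90,16)),//; s/,-80\])/,-80],loss="soft_l1",f_scale=.5)/' fit.py; python3 fit.py
python3 - <<'E'
from h import *
z=np.load('jig.npz');p,M=z['p'],z['M']
# lever grip: black pixels
P=(cloud('top',np.load('top0.npz')['d'])-p)@M; im=np.load('top0.npz')['im']
m=(im.max(2)<45)&(P[...,0]>-.1)&(P[...,0]<.02)&(P[...,2]>.06)&(P[...,2]<.2)
q=P[m]; print(len(q),np.median(q,0),q.min(0),q.max(0))
# expected grip point
th=1.2; print(np.array([12-85*np.cos(th),25,53+85*np.sin(th)]))
for n in('scene','top'):
    Q=cloud(n,np.load(n+'0.npz')['d'])
    for nm,lo,hi,zz in(('can',[.55,-.25],[.8,-.05],.15),('jar',[.5,.2],[.7,.4],.06)):
        w=Q[(Q[...,2]>zz)&(Q[...,2]<.25)&(Q[...,0]>lo[0])&(Q[...,0]<hi[0])&(Q[...,1]>lo[1])&(Q[...,1]<hi[1])]
        print(n,nm,len(w),w.mean(0).round(3),w.min(0).round(3),w.max(0).round(3)) if len(w) else print(n,nm,0)
E
```

```text
[ 4.49070206e-01  1.51644168e-01  6.90401466e-02 -8.50311493e+01] [[-0.1, -0.5], [-0.4, -0.4], [0.2, 0.3], [-0.6, 0.2], [-0.2, -0.2], [0.7, 0.2], [-0.6, -0.2], [-1.9, 1.1]]
[ 4.48728622e-01  1.52249516e-01  7.12044584e-02 -8.48998550e+01
 -1.92076058e+01  6.51313520e+00] 1.700747180664706
top 1369 -0.002538701511685112 [ 0.0050833  -0.01066411 -0.00230793]
scene 382 -0.0019203897304630952 [ 0.00871506 -0.01357267 -0.00185174]
[0.44907021 0.15164417 0.06904015] [[ 0.08189528  0.98262206 -0.16657446]
 [-0.94196525  0.13091127  0.30913379]
 [ 0.32556815  0.13159075  0.93631685]] home [0.47621743 0.10272691 0.10497244] pivot [0.46579005 0.15999746 0.12586153]
fence y [-0.0156 -0.008   0.0001] 0.012806680152708014
fence y [-0.0158 -0.0075 -0.0006] 0.014011845020029175
fence y [-0.0161 -0.0082 -0.0002] 0.014047733424908358
stop x [-0.0193 -0.0099 -0.0012]
133 [-0.01534455  0.02785408  0.12692787] [-0.03676639  0.02037446  0.08609025] [0.00061216 0.03424613 0.16059782]
[-18.80040913  25.         132.22332231]
scene can 457 [ 0.767 -0.103  0.179] [ 0.731 -0.126  0.15 ] [ 0.785 -0.074  0.194]
scene jar 333 [0.641 0.348 0.077] [0.524 0.2   0.06 ] [0.681 0.4   0.09 ]
top can 356 [ 0.753 -0.096  0.184] [ 0.731 -0.123  0.151] [ 0.784 -0.07   0.195]
top jar 534 [0.621 0.334 0.078] [0.501 0.201 0.06 ] [0.674 0.4   0.091]
```

```bash
cat >> h.py <<'E'
def jig(): z=np.load('jig.npz'); return z['p'],z['M']
def down(yaw): return R.from_euler('xyz',[180,0,yaw],degrees=True)
def plan(p,Rt,n,start=None):
    s=arm.sense(); p0,R0=(s['eef_pos'],R.from_euler('xyz',s['orientation'],degrees=True)) if start is None else start
    r=(R0.inv()*Rt).as_rotvec()/n; A=sum(R.from_rotvec(k*r).as_matrix() for k in range(n))
    v=np.linalg.solve(A,R0.inv().apply(np.asarray(p)-p0))*100
    print(n,'rows: d',v.round(3),'r',r.round(4),'|',s['eef_pos'].round(4),s['orientation'].round(2),'F',s['wrist_force'].round(1),'t',s['clock'],'w',round(s['grip_width'],4))
E
python3 -c "
from h import *
plan([.48,-.353,.30],down(38.5),32)"
```

```text
32 rows: d [-3.695  0.303 -0.217] r [-0.      0.0001  0.0662] | [0.2139 0.5865 0.2303] [-1.7989e+02 -1.0000e-02  1.5996e+02] F [-0.1 -1.  -0.1] t 0.1 w 0.0855
```

play_rows:
  deltas:
    - {"dx":-3.7,"dy":0.3,"dz":-0.5,"rz":0.066}
    - {"dx":-3.7,"dy":0.3,"dz":-0.5,"rz":0.066}
    - {"dx":-3.7,"dy":0.3,"dz":-0.5,"rz":0.066}
    - {"dx":-3.7,"dy":0.3,"dz":-0.5,"rz":0.066}
    - {"dx":-3.7,"dy":0.3,"dz":-0.5,"rz":0.066}
    - {"dx":-3.7,"dy":0.3,"dz":-0.5,"rz":0.066}
    - {"dx":-3.7,"dy":0.3,"dz":-0.5,"rz":0.066}
    - {"dx":-3.7,"dy":0.3,"dz":-0.5,"rz":0.066}

```text
validation failed for argument at $.de...
```

play_rows:
  deltas:
    - {"dx":-3.7,"dy":0.3,"dz":-0.4,"rz":0.066}
    - {"dx":-3.7,"dy":0.3,"dz":-0.4,"rz":0.066}
    - {"dx":-3.7,"dy":0.3,"dz":-0.4,"rz":0.066}
    - {"dx":-3.7,"dy":0.3,"dz":-0.4,"rz":0.066}
    - {"dx":-3.7,"dy":0.3,"dz":-0.4,"rz":0.066}
    - {"dx":-3.7,"dy":0.3,"dz":-0.4,"rz":0.066}
    - {"dx":-3.7,"dy":0.3,"dz":-0.4,"rz":0.066}
    - {"dx":-3.7,"dy":0.3,"dz":-0.4,"rz":0.066}

```text
validation failed for argument at $.de...
```

play_rows:
  deltas:
    - {"dx":-3.7,"dy":0.3,"dz":0,"rz":0.066}
    - {"dx":-3.7,"dy":0.3,"dz":0,"rz":0.066}
    - {"dx":-3.7,"dy":0.3,"dz":0,"rz":0.066}
    - {"dx":-3.7,"dy":0.3,"dz":0,"rz":0.066}
    - {"dx":-3.7,"dy":0.3,"dz":0,"rz":0.066}
    - {"dx":-3.7,"dy":0.3,"dz":0,"rz":0.066}
    - {"dx":-3.7,"dy":0.3,"dz":0,"rz":0.066}
    - {"dx":-3.7,"dy":0.3,"dz":0,"rz":0.066}

```text
validation failed for argument at $.de...
```

```bash
python3 -c "
from h import *
plan([.48,-.353,.12],down(38.5),8)"
```

```text
8 rows: d [-14.784  -0.258   1.383] r [-2.00e-04  2.00e-04  2.65e-01] | [0.2139 0.5865 0.2303] [-1.7989e+02 -1.0000e-02  1.5996e+02] F [-0.1 -1.  -0.1] t 0.1 w 0.0855
```

play_rows:
  deltas:
    - {"dx":-3.7,"dy":0.3,"dz":-0.5,"rx":0,"ry":0,"rz":0.066}
    - {"dx":-3.7,"dy":0.3,"dz":-0.5,"rx":0,"ry":0,"rz":0.066}
    - {"dx":-3.7,"dy":0.3,"dz":-0.5,"rx":0,"ry":0,"rz":0.066}
    - {"dx":-3.7,"dy":0.3,"dz":-0.5,"rx":0,"ry":0,"rz":0.066}
    - {"dx":-3.7,"dy":0.3,"dz":-0.5,"rx":0,"ry":0,"rz":0.066}
    - {"dx":-3.7,"dy":0.3,"dz":-0.5,"rx":0,"ry":0,"rz":0.066}
    - {"dx":-3.7,"dy":0.3,"dz":-0.5,"rx":0,"ry":0,"rz":0.066}
    - {"dx":-3.7,"dy":0.3,"dz":-0.5,"rx":0,"ry":0,"rz":0.066}

```text
clock: 0.9
eef_pos: [0.4729, 0.4453, 0.2708]
orientation: [-179.9, -0.0, 129.6]
wrist_force: [-0.0, 0.5, -0.0]
grip_width: 0.0851
finger_force: 0.0
```

Works with all six keys.

play_rows:
  deltas:
    - {"dx":-3.7,"dy":0.3,"dz":-0.4,"rx":0,"ry":0,"rz":0.066}
    - {"dx":-3.7,"dy":0.3,"dz":-0.4,"rx":0,"ry":0,"rz":0.066}
    - {"dx":-3.7,"dy":0.3,"dz":-0.4,"rx":0,"ry":0,"rz":0.066}
    - {"dx":-3.7,"dy":0.3,"dz":-0.4,"rx":0,"ry":0,"rz":0.066}
    - {"dx":-3.7,"dy":0.3,"dz":-0.4,"rx":0,"ry":0,"rz":0.066}
    - {"dx":-3.7,"dy":0.3,"dz":-0.4,"rx":0,"ry":0,"rz":0.066}
    - {"dx":-3.7,"dy":0.3,"dz":-0.4,"rx":0,"ry":0,"rz":0.066}
    - {"dx":-3.7,"dy":0.3,"dz":-0.4,"rx":0,"ry":0,"rz":0.066}

```text
clock: 1.7
eef_pos: [0.6239, 0.1935, 0.3026]
orientation: [-179.9, 0.0, 99.3]
wrist_force: [0.4, -0.8, 0.7]
grip_width: 0.0857
finger_force: 0.0
```

play_rows:
  deltas:
    - {"dx":-3.7,"dy":0.3,"dz":0,"rx":0,"ry":0,"rz":0.066}
    - {"dx":-3.7,"dy":0.3,"dz":0,"rx":0,"ry":0,"rz":0.066}
    - {"dx":-3.7,"dy":0.3,"dz":0,"rx":0,"ry":0,"rz":0.066}
    - {"dx":-3.7,"dy":0.3,"dz":0,"rx":0,"ry":0,"rz":0.066}
    - {"dx":-3.7,"dy":0.3,"dz":0,"rx":0,"ry":0,"rz":0.066}
    - {"dx":-3.7,"dy":0.3,"dz":0,"rx":0,"ry":0,"rz":0.066}
    - {"dx":-3.7,"dy":0.3,"dz":0,"rx":0,"ry":0,"rz":0.066}
    - {"dx":-3.7,"dy":0.3,"dz":0,"rx":0,"ry":0,"rz":0.066}

```text
clock: 2.5
eef_pos: [0.6274, -0.1, 0.3025]
orientation: [-179.9, 0.0, 69.0]
wrist_force: [0.1, 0.9, -0.3]
grip_width: 0.0852
finger_force: 0.0
```

```bash
python3 -c "
from h import *
plan([.48,-.353,.12],down(38.5),8)"
```

```text
8 rows: d [-3.694  0.266  2.282] r [-0.0001  0.0001  0.0666] | [ 0.6274 -0.1     0.3025] [-1.7994e+02  1.0000e-02  6.9050e+01] F [ 0.1  0.9 -0.3] t 2.5 w 0.0852
```

play_rows:
  deltas:
    - {"dx":-3.7,"dy":0.27,"dz":2.28,"rx":0,"ry":0,"rz":0.0666}
    - {"dx":-3.7,"dy":0.27,"dz":2.28,"rx":0,"ry":0,"rz":0.0666}
    - {"dx":-3.7,"dy":0.27,"dz":2.28,"rx":0,"ry":0,"rz":0.0666}
    - {"dx":-3.7,"dy":0.27,"dz":2.28,"rx":0,"ry":0,"rz":0.0666}
    - {"dx":-3.7,"dy":0.27,"dz":2.28,"rx":0,"ry":0,"rz":0.0666}
    - {"dx":-3.7,"dy":0.27,"dz":2.28,"rx":0,"ry":0,"rz":0.0666}
    - {"dx":-3.7,"dy":0.27,"dz":2.28,"rx":0,"ry":0,"rz":0.0666}
    - {"dx":-3.7,"dy":0.27,"dz":2.28,"rx":0,"ry":0,"rz":0.0666}

```text
clock: 3.3
eef_pos: [0.4801, -0.3536, 0.1196]
orientation: [-180.0, 0.0, 38.5]
wrist_force: [0.3, 0.6, -0.3]
grip_width: 0.0855
finger_force: 0.0
```

```bash
python3 -c "
from h import *
plan([.48,-.353,.003],down(38.5),8)
im,d=arm.get_image('scene'); cv2.imwrite('pics/g.png',cv2.resize(im[120:300,40:240,::-1],None,fx=3,fy=3))"
```

```text
8 rows: d [ 0.003 -0.007  1.458] r [-0.  0.  0.] | [ 0.4801 -0.3536  0.1196] [-179.98    0.     38.52] F [ 0.3  0.6 -0.3] t 3.3 w 0.0855
```

View pics/g.png

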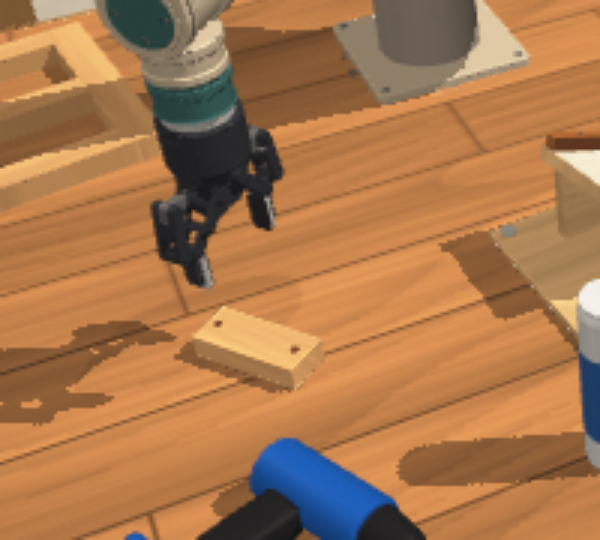

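The crop shows the open gripper straddling the block at (258,345), aligned across its width. I'm descending and gripping.

play_rows:
  deltas:
    - {"dx":0,"dy":0,"dz":1.9,"rx":0,"ry":0,"rz":0}
    - {"dx":0,"dy":0,"dz":1.9,"rx":0,"ry":0,"rz":0}
    - {"dx":0,"dy":0,"dz":1.9,"rx":0,"ry":0,"rz":0}
    - {"dx":0,"dy":0,"dz":1.9,"rx":0,"ry":0,"rz":0}
    - {"dx":0,"dy":0,"dz":1.9,"rx":0,"ry":0,"rz":0}
    - {"dx":0,"dy":0,"dz":1.2,"rx":0,"ry":0,"rz":0}
    - {"dx":0,"dy":0,"dz":0.7,"rx":0,"ry":0,"rz":0}
    - {"dx":0,"dy":0,"dz":0.2,"rx":0,"ry":0,"rz":0}

```text
clock: 4.15
eef_pos: [0.481, -0.3521, 0.0042]
orientation: [-179.9, 0.0, 38.7]
wrist_force: [-0.7, 0.4, 0.1]
grip_width: 0.0856
finger_force: 0.0
```

play_rows:
  deltas:
    - {"dx":0,"dy":0,"dz":0,"rx":0,"ry":0,"rz":0}
    - {"dx":0,"dy":0,"dz":0,"rx":0,"ry":0,"rz":0}
    - {"dx":0,"dy":0,"dz":0,"rx":0,"ry":0,"rz":0}
    - {"dx":0,"dy":0,"dz":0,"rx":0,"ry":0,"rz":0}
    - {"dx":0,"dy":0,"dz":0,"rx":0,"ry":0,"rz":0}
    - {"dx":0,"dy":0,"dz":0,"rx":0,"ry":0,"rz":0}
    - {"dx":0,"dy":0,"dz":0,"rx":0,"ry":0,"rz":0}
    - {"dx":0,"dy":0,"dz":0,"rx":0,"ry":0,"rz":0}
  fingers: 1
  newtons: 40

```text
clock: 4.95
eef_pos: [0.4821, -0.3533, 0.006]
orientation: [179.9, -0.0, 38.7]
wrist_force: [0.3, 0.5, 6.4]
grip_width: 0.0492
finger_force: 44.0
```

play_rows:
  deltas:
    - {"dx":0,"dy":0,"dz":-1,"rx":0,"ry":0,"rz":0}
    - {"dx":0,"dy":0,"dz":-3,"rx":0,"ry":0,"rz":0}
    - {"dx":0,"dy":0,"dz":-3,"rx":0,"ry":0,"rz":0}
    - {"dx":0,"dy":0,"dz":-3,"rx":0,"ry":0,"rz":0}
    - {"dx":0,"dy":0,"dz":-3,"rx":0,"ry":0,"rz":0}
    - {"dx":0,"dy":0,"dz":-3,"rx":0,"ry":0,"rz":0}
    - {"dx":0,"dy":0,"dz":-3,"rx":0,"ry":0,"rz":0}
    - {"dx":0,"dy":0,"dz":-2,"rx":0,"ry":0,"rz":0}

```text
clock: 5.75
eef_pos: [0.4815, -0.3527, 0.2173]
orientation: [179.9, -0.0, 38.7]
wrist_force: [-0.8, -0.5, -0.9]
grip_width: 0.0494
finger_force: 43.3
```

```bash
cat > tgt.py <<'E'
from h import *
p,M=jig()
# tool x along -corner x ; tool z = -normal ; tool y = +corner y
RT=R.from_matrix(np.c_[-M[:,0],M[:,1],-M[:,2]])
def W(x,y,z): return p+M@(np.array([x,y,z])/1000)
def F():  # TCP and force in corner frame
    s=arm.sense(); print('corner-frame tcp mm',((s['eef_pos']-p)@M*1000).round(1),'F',(s['wrist_force']@M).round(2))
E
python3 -c "
from tgt import *
print(RT.as_euler('xyz',degrees=True))
plan(W(95,60,90),RT,16)
im,d=arm.get_image('scene'); cv2.imwrite('pics/g2.png',cv2.resize(im[60:300,40:240,::-1],None,fx=2.4,fy=2.4))"
```

```text
[172.          19.          94.96885066]
16 rows: d [ 2.724 -1.104 -0.34 ] r [-0.018  -0.0147 -0.0622] | [ 0.4815 -0.3527  0.2173] [ 1.799e+02 -1.000e-02  3.867e+01] F [-0.8 -0.5 -0.9] t 5.75 w 0.0494
```

View pics/g2.png

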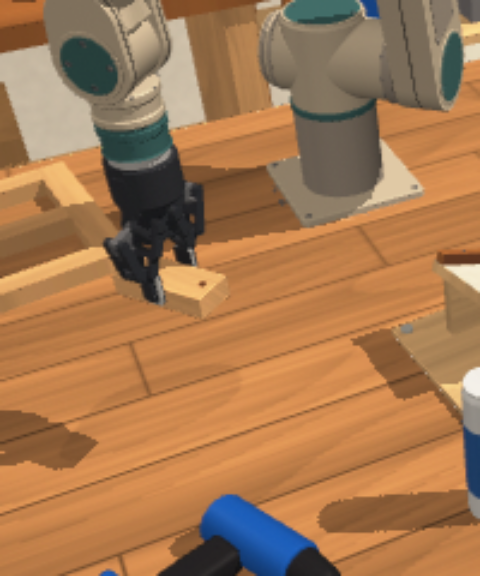

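The block is held level (near (170,285) in the crop). I'm carrying it over the jig.

play_rows:
  deltas:
    - {"dx":2.72,"dy":-1.1,"dz":-0.54,"rx":-0.018,"ry":-0.0147,"rz":-0.0622}
    - {"dx":2.72,"dy":-1.1,"dz":-0.54,"rx":-0.018,"ry":-0.0147,"rz":-0.0622}
    - {"dx":2.72,"dy":-1.1,"dz":-0.54,"rx":-0.018,"ry":-0.0147,"rz":-0.0622}
    - {"dx":2.72,"dy":-1.1,"dz":-0.54,"rx":-0.018,"ry":-0.0147,"rz":-0.0622}
    - {"dx":2.72,"dy":-1.1,"dz":-0.54,"rx":-0.018,"ry":-0.0147,"rz":-0.0622}
    - {"dx":2.72,"dy":-1.1,"dz":-0.54,"rx":-0.018,"ry":-0.0147,"rz":-0.0622}
    - {"dx":2.72,"dy":-1.1,"dz":-0.54,"rx":-0.018,"ry":-0.0147,"rz":-0.0622}
    - {"dx":2.72,"dy":-1.1,"dz":-0.54,"rx":-0.018,"ry":-0.0147,"rz":-0.0622}

```text
clock: 6.6
eef_pos: [0.5476, -0.1263, 0.239]
orientation: [173.8, 8.5, 67.0]
wrist_force: [-0.6, 0.3, -1.5]
grip_width: 0.0494
finger_force: 43.2
```

```bash
python3 -c "
from tgt import *
plan(W(97,60,70),RT,8)"
```

```text
8 rows: d [ 2.696 -1.075  0.072] r [-0.0183 -0.0149 -0.0618] | [ 0.5476 -0.1263  0.239 ] [173.77   8.51  66.96] F [-0.6  0.3 -1.5] t 6.6 w 0.0494
```

play_rows:
  deltas:
    - {"dx":2.7,"dy":-1.07,"dz":0.07,"rx":-0.0183,"ry":-0.0149,"rz":-0.0618}
    - {"dx":2.7,"dy":-1.07,"dz":0.07,"rx":-0.0183,"ry":-0.0149,"rz":-0.0618}
    - {"dx":2.7,"dy":-1.07,"dz":0.07,"rx":-0.0183,"ry":-0.0149,"rz":-0.0618}
    - {"dx":2.7,"dy":-1.07,"dz":0.07,"rx":-0.0183,"ry":-0.0149,"rz":-0.0618}
    - {"dx":2.7,"dy":-1.07,"dz":0.07,"rx":-0.0183,"ry":-0.0149,"rz":-0.0618}
    - {"dx":2.7,"dy":-1.07,"dz":0.07,"rx":-0.0183,"ry":-0.0149,"rz":-0.0618}
    - {"dx":2.7,"dy":-1.07,"dz":0.07,"rx":-0.0183,"ry":-0.0149,"rz":-0.0618}
    - {"dx":2.7,"dy":-1.07,"dz":0.07,"rx":-0.0183,"ry":-0.0149,"rz":-0.0618}

```text
clock: 7.4
eef_pos: [0.5047, 0.0897, 0.1739]
orientation: [172.0, 19.0, 95.0]
wrist_force: [1.1, 0.1, -1.1]
grip_width: 0.049
finger_force: 43.2
```

```bash
python3 -c "
from tgt import *
F();plan(W(96,60,15),RT,4)
im,d=arm.get_image('scene'); P=(cloud('scene',d)-p)@M
cv2.imwrite('pics/g3.png',cv2.resize(im[100:260,180:380,::-1],None,fx=3,fy=3))"
```

```text
corner-frame tcp mm [97.  60.3 69.8] F [-0.39  0.91 -1.21]
4 rows: d [ 0.026 -0.008  1.37 ] r [-0.      0.0001  0.0001] | [0.5047 0.0897 0.1739] [172.02  19.03  94.99] F [ 1.1  0.1 -1.1] t 7.4 w 0.049
```

View pics/g3.png

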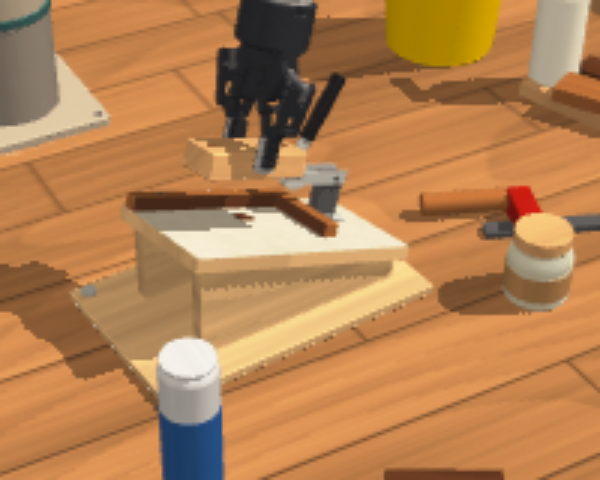

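The crop shows the block (245,158) hanging parallel above the plate. I'll measure its offset in the grip from its visible points.

```bash
python3 -c "
from tgt import *
F()
for n in('top','scene'):
    im,d=arm.get_image(n); P=(cloud(n,d)-p)@M; h=cv2.cvtColor(im,cv2.COLOR_RGB2HSV)
    m=(h[...,1]>50)&(h[...,2]>120)&(P[...,2]>.058)&(P[...,2]<.105)&(P[...,0]>0.015)&(P[...,0]<.19)&(P[...,1]>.01)&(P[...,1]<.11)
    q=P[m]*1000; print(n,len(q),np.percentile(q,[1,5,50,95,99],axis=0).round(1).tolist())
    t=q[q[:,2]>np.percentile(q[:,2],80)]
"
```

```text
corner-frame tcp mm [93.2 56.4 68.5] F [-3.41 -3.76 -0.96]
top 493 [[82.2, 33.5, 82.3], [87.3, 35.7, 86.2], [121.1, 57.9, 89.9], [152.2, 79.6, 93.2], [154.3, 81.8, 93.9]]
scene 431 [[39.5, 33.1, 63.3], [46.5, 37.6, 64.9], [122.6, 78.0, 81.9], [158.5, 84.0, 91.4], [160.4, 85.9, 92.2]]
```

```bash
python3 -c "
from tgt import *
for i in range(3): F();arm.get_image('top')
F();plan(W(94,60,14),RT,4)"
```

```text
corner-frame tcp mm [96.8 58.9 69.2] F [-0.7   0.43 -1.12]
corner-frame tcp mm [97.9 60.3 69.7] F [ 0.18 -0.34  0.06]
corner-frame tcp mm [98.6 61.4 70.2] F [ 0.42 -0.35 -1.01]
corner-frame tcp mm [99.1 62.  70.4] F [-0.27  0.06 -0.61]
4 rows: d [ 0.128 -0.05   1.41 ] r [ 0.0001  0.0001 -0.001 ] | [0.5064 0.0882 0.1754] [171.89  19.    94.73] F [ 0.1  0.1 -0.7] t 7.7 w 0.049
```

play_rows:
  deltas:
    - {"dx":0,"dy":0,"dz":1,"rx":0,"ry":0,"rz":0}
    - {"dx":0,"dy":0,"dz":1,"rx":0,"ry":0,"rz":0}
    - {"dx":0,"dy":0,"dz":1,"rx":0,"ry":0,"rz":0}
    - {"dx":0,"dy":0,"dz":1,"rx":0,"ry":0,"rz":0}
    - {"dx":0,"dy":0,"dz":0.8,"rx":0,"ry":0,"rz":0}
    - {"dx":0,"dy":0,"dz":0.4,"rx":0,"ry":0,"rz":0}
    - {"dx":0,"dy":0,"dz":0,"rx":0,"ry":0,"rz":0}
    - {"dx":0,"dy":0,"dz":0,"rx":0,"ry":0,"rz":0}

```text
clock: 8.5
eef_pos: [0.5149, 0.0726, 0.1267]
orientation: [171.9, 19.0, 94.8]
wrist_force: [-0.2, -0.4, -0.8]
grip_width: 0.0491
finger_force: 43.2
```

```bash
python3 -c "
from tgt import *
F();plan(W(94,60,6),RT,4)
for n in('top','scene'):
    im,d=arm.get_image(n); P=(cloud(n,d)-p)@M; h=cv2.cvtColor(im,cv2.COLOR_RGB2HSV)
    m=(h[...,1]>50)&(h[...,2]>120)&(P[...,2]>.012)&(P[...,2]<.055)&(P[...,0]>0.015)&(P[...,0]<.19)&(P[...,1]>.015)&(P[...,1]<.11)
    q=P[m]*1000; print(n,len(q),np.percentile(q,[1,5,50,95,99],axis=0).round(1).tolist())
F()
"
```

```text
corner-frame tcp mm [98.6 61.9 18.6] F [ 0.13 -0.32 -0.86]
4 rows: d [ 0.115 -0.048  0.315] r [ 0.0002  0.0001 -0.0007] | [0.5149 0.0726 0.1267] [171.91  18.99  94.8 ] F [-0.2 -0.4 -0.8] t 8.5 w 0.0491
top 448 [[89.1, 38.7, 34.6], [93.6, 41.0, 36.8], [127.3, 62.6, 40.1], [157.4, 84.9, 43.4], [160.0, 87.1, 45.0]]
scene 429 [[44.1, 37.2, 14.2], [50.1, 42.0, 16.0], [126.4, 82.7, 33.1], [161.7, 88.8, 42.1], [163.6, 91.2, 42.6]]
corner-frame tcp mm [98.6 62.3 19. ] F [-0.74 -0.78 -1.66]
```

play_rows:
  deltas:
    - {"dx":0.3,"dy":-0.1,"dz":0.4,"rx":0,"ry":0,"rz":0}
    - {"dx":0.3,"dy":-0.1,"dz":0.4,"rx":0,"ry":0,"rz":0}
    - {"dx":0,"dy":0,"dz":0.2,"rx":0,"ry":0,"rz":0}
    - {"dx":0,"dy":0,"dz":0.1,"rx":0,"ry":0,"rz":0}
    - {"dx":0,"dy":0,"dz":0,"rx":0,"ry":0,"rz":0}
    - {"dx":0,"dy":0,"dz":0,"rx":0,"ry":0,"rz":0}

```text
clock: 9.2
eef_pos: [0.5142, 0.0746, 0.1142]
orientation: [171.9, 19.0, 94.8]
wrist_force: [-0.1, 0.3, -1.1]
grip_width: 0.0493
finger_force: 43.2
```

```bash
python3 -c "
from tgt import *
F()"
```

```text
corner-frame tcp mm [92.6 59.9  7.6] F [-0.67 -0.19 -0.93]
```

play_rows:
  deltas:
    - {"dx":0,"dy":0,"dz":0.1,"rx":0,"ry":0,"rz":0}
    - {"dx":0,"dy":0,"dz":0.1,"rx":0,"ry":0,"rz":0}
    - {"dx":0,"dy":0,"dz":0,"rx":0,"ry":0,"rz":0}

```text
clock: 9.5
eef_pos: [0.5144, 0.0739, 0.1121]
orientation: [171.9, 19.0, 94.8]
wrist_force: [-0.4, -0.4, -1.4]
grip_width: 0.0493
finger_force: 43.2
```

```bash
python3 -c "
from tgt import *
F()"
```

```text
corner-frame tcp mm [92.6 59.7  5.4] F [-0.13 -0.58 -1.32]
```

play_rows:
  deltas:
    - {"dx":0,"dy":0,"dz":0.1,"rx":0,"ry":0,"rz":0}
    - {"dx":0,"dy":0,"dz":0.1,"rx":0,"ry":0,"rz":0}
    - {"dx":0,"dy":0,"dz":0,"rx":0,"ry":0,"rz":0}

```text
clock: 9.8
eef_pos: [0.5149, 0.0734, 0.1108]
orientation: [171.9, 19.0, 94.8]
wrist_force: [-2.1, 2.6, 0.9]
grip_width: 0.0493
finger_force: 43.6
```

```bash
python3 -c "
from tgt import *
F()"
```

```text
corner-frame tcp mm [92.6 60.   3.9] F [-2.32 -1.59  2.01]
```

play_rows:
  deltas:
    - {"dx":0,"dy":0,"dz":0,"rx":0,"ry":0,"rz":0}
    - {"dx":0,"dy":0,"dz":0,"rx":0,"ry":0,"rz":0}
    - {"dx":0,"dy":0,"dz":-0.5,"rx":0,"ry":0,"rz":0}
    - {"dx":0,"dy":0,"dz":-2,"rx":0,"ry":0,"rz":0}
    - {"dx":0,"dy":0,"dz":-3,"rx":0,"ry":0,"rz":0}
    - {"dx":0,"dy":0,"dz":-3,"rx":0,"ry":0,"rz":0}
    - {"dx":-1,"dy":0,"dz":-2,"rx":0,"ry":0,"rz":0}
    - {"dx":-2,"dy":0,"dz":0,"rx":0,"ry":0,"rz":0}
  fingers: 0

```text
clock: 10.6
eef_pos: [0.5015, 0.0791, 0.222]
orientation: [171.6, 18.9, 94.9]
wrist_force: [0.5, -0.1, -0.0]
grip_width: 0.0855
finger_force: 0.0
```

```bash
cat > blk.py <<'E'
from tgt import *
def look(tag=None):
    F()
    for n in('top','scene'):
        im,d=arm.get_image(n); P=(cloud(n,d)-p)@M*1000; h=cv2.cvtColor(im,cv2.COLOR_RGB2HSV)
        m=(P[...,2]>20)&(P[...,2]<32)&(P[...,0]>-5)&(P[...,0]<200)&(P[...,1]>-5)&(P[...,1]<120)&(h[...,1]>40)&(h[...,2]>110)
        q=P[m]
        if len(q)<30: print(n,len(q)); continue
        r=cv2.minAreaRect(q[:,:2].astype(np.float32)); print(n,len(q),'z',np.median(q[:,2]).round(1),'box',np.percentile(q[:,:2],[1,99],axis=0).round(1).tolist(),[np.round(a,1) for a in r])
        if tag: 
            o=(140,190,300,300) if n=='top' else (200,120,330,220)
            cv2.imwrite(f'pics/{tag}_{n}.png',cv2.resize(im[o[1]:o[3],o[0]:o[2],::-1],None,fx=4,fy=4,interpolation=cv2.INTER_CUBIC))
E
python3 -c "
from blk import *
look('rel')
a=cv2.imread('pics/rel_top.png');b=cv2.imread('pics/rel_scene.png')" 
```

```text
corner-frame tcp mm [122.4  62.2 112.1] F [ 0.09  0.53 -0.11]
top 328 z 25.5 box [[64.7, 17.7], [118.0, 66.8]] [array([91.5, 41.9]), array([50. , 56.5]), np.float64(88.3)]
scene 225 z 25.2 box [[3.0, 18.1], [120.0, 70.5]] [array([60.1, 44. ]), array([ 53.9, 121.3]), np.float64(87.5)]
```

View pics/rel_scene.png

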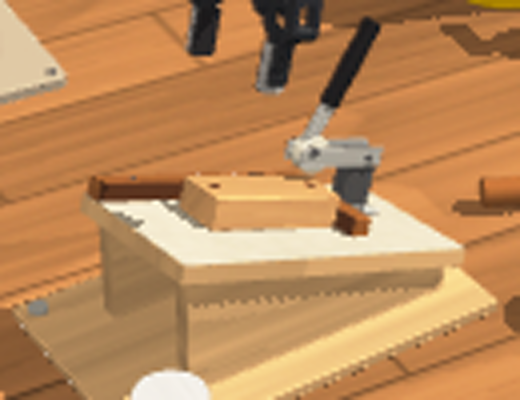

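The block slid down against the stop, slightly cocked (about 2°) and about 18 mm short of the fence, as expected. The plate is about 2.5 mm lower than my frame, so I'll correct that, then approach with shut fingers from the +y side.

```bash
python3 -c "
from h import *
p,M=jig(); np.savez('jig.npz',p=p-.0025*M[:,2],M=M)"; python3 -c "
from tgt import *
F(); plan(W(60,98,55),RT,6)"
```

```text
corner-frame tcp mm [124.   61.  112.8] F [-0.78  0.45  0.01]
6 rows: d [1.068 0.611 0.965] r [ 0.0007  0.0001 -0.0009] | [0.5008 0.077  0.2207] [171.66  19.    94.64] F [ 0.4  0.8 -0.2] t 10.7 w 0.0852
```

play_rows:
  deltas:
    - {"dx":1.07,"dy":0.61,"dz":0.96,"rx":0,"ry":0,"rz":0}
    - {"dx":1.07,"dy":0.61,"dz":0.96,"rx":0,"ry":0,"rz":0}
    - {"dx":1.07,"dy":0.61,"dz":0.96,"rx":0,"ry":0,"rz":0}
    - {"dx":1.07,"dy":0.61,"dz":0.96,"rx":0,"ry":0,"rz":0}
    - {"dx":1.07,"dy":0.61,"dz":0.96,"rx":0,"ry":0,"rz":0}
    - {"dx":1.07,"dy":0.61,"dz":0.96,"rx":0,"ry":0,"rz":0}
    - {"dx":0,"dy":0,"dz":0,"rx":0,"ry":0,"rz":0}
    - {"dx":0,"dy":0,"dz":0,"rx":0,"ry":0,"rz":0}
  fingers: 1

```text
clock: 11.5
eef_pos: [0.54, 0.125, 0.1479]
orientation: [172.0, 19.0, 94.8]
wrist_force: [0.0, 0.1, 0.4]
grip_width: -0.0001
finger_force: 0.0
```

```bash
python3 -c "
from tgt import *
F(); plan(W(60,98,12),RT,4)"
```

```text
corner-frame tcp mm [58.2 96.2 53. ] F [-0.01  0.07  0.4 ]
4 rows: d [-0.045  0.045  1.024] r [-0.0002  0.0002 -0.0005] | [0.54   0.125  0.1479] [172.    19.03  94.85] F [0.  0.1 0.4] t 11.5 w -0.0001
```

play_rows:
  deltas:
    - {"dx":0,"dy":0,"dz":1.3,"rx":0,"ry":0,"rz":0}
    - {"dx":0,"dy":0,"dz":1.3,"rx":0,"ry":0,"rz":0}
    - {"dx":0,"dy":0,"dz":1.0,"rx":0,"ry":0,"rz":0}
    - {"dx":0,"dy":0,"dz":0.5,"rx":0,"ry":0,"rz":0}
    - {"dx":0,"dy":-0.3,"dz":0,"rx":0,"ry":0,"rz":0}
    - {"dx":0,"dy":-0.3,"dz":0,"rx":0,"ry":0,"rz":0}
    - {"dx":0,"dy":-0.3,"dz":0,"rx":0,"ry":0,"rz":0}

```text
clock: 12.2
eef_pos: [0.5381, 0.1112, 0.1093]
orientation: [171.9, 19.0, 94.8]
wrist_force: [-0.3, -0.2, 0.0]
grip_width: -0.0003
finger_force: 0.0
```

```bash
python3 -c "
from tgt import *
F()"
```

```text
corner-frame tcp mm [58.5 87.5 12.8] F [ 0.19 -0.32  0.01]
```

play_rows:
  deltas:
    - {"dx":0,"dy":-0.3,"dz":0,"rx":0,"ry":0,"rz":0}
    - {"dx":0,"dy":-0.3,"dz":0,"rx":0,"ry":0,"rz":0}
    - {"dx":0,"dy":-0.3,"dz":0,"rx":0,"ry":0,"rz":0}
    - {"dx":0,"dy":-0.3,"dz":0,"rx":0,"ry":0,"rz":0}
    - {"dx":0,"dy":-0.3,"dz":0,"rx":0,"ry":0,"rz":0}

```text
clock: 12.7
eef_pos: [0.5234, 0.1092, 0.1071]
orientation: [171.9, 19.0, 94.8]
wrist_force: [-0.5, 0.1, 0.6]
grip_width: 0.0004
finger_force: 0.2
```

```bash
python3 -c "
from blk import *
look()"
```

```text
corner-frame tcp mm [58.4 72.5 12.6] F [ 0.03 -0.39  0.71]
top 408 z 27.7 box [[46.0, 8.7], [117.4, 57.9]] [array([91.3, 29.2]), array([ 58.8, 164.5]), np.float64(89.8)]
scene 182 z 27.3 box [[1.0, 7.8], [121.0, 61.8]] [array([61. , 35.8]), array([ 53.8, 121.5]), np.float64(87.5)]
```

play_rows:
  deltas:
    - {"dx":0,"dy":-0.2,"dz":0,"rx":0,"ry":0,"rz":0}
    - {"dx":0,"dy":-0.2,"dz":0,"rx":0,"ry":0,"rz":0}
    - {"dx":0,"dy":-0.1,"dz":0,"rx":0,"ry":0,"rz":0}
    - {"dx":0,"dy":-0.1,"dz":0,"rx":0,"ry":0,"rz":0}

```text
clock: 13.2
eef_pos: [0.5175, 0.1084, 0.1061]
orientation: [171.9, 19.0, 94.8]
wrist_force: [0.1, -0.8, 0.2]
grip_width: 0.0001
finger_force: 0.2
```

play_rows:
  deltas:
    - {"dx":0,"dy":-0.1,"dz":0,"rx":0,"ry":0,"rz":0}
    - {"dx":0,"dy":-0.1,"dz":0,"rx":0,"ry":0,"rz":0}

```text
clock: 13.4
eef_pos: [0.5155, 0.1082, 0.1058]
orientation: [171.9, 19.0, 94.8]
wrist_force: [1.0, -0.3, 1.4]
grip_width: -0.0004
finger_force: 0.2
```

```bash
python3 -c "
from blk import *
F()"
```

```text
corner-frame tcp mm [58.3 64.4 12.4] F [0.81 1.09 1.08]
```

play_rows:
  deltas:
    - {"dx":0,"dy":-0.1,"dz":0,"rx":0,"ry":0,"rz":0}
    - {"dx":0,"dy":-0.05,"dz":0,"rx":0,"ry":0,"rz":0}

```text
clock: 13.6
eef_pos: [0.5139, 0.1079, 0.1056]
orientation: [171.9, 19.0, 94.8]
wrist_force: [2.6, 0.0, -0.7]
grip_width: -0.0002
finger_force: 0.6
```

```bash
python3 -c "
from blk import *
F()"
```

```text
corner-frame tcp mm [58.4 62.8 12.4] F [-0.02  2.42 -1.09]
```

play_rows:
  deltas:
    - {"dx":0,"dy":-0.1,"dz":0,"rx":0,"ry":0,"rz":0}
    - {"dx":0,"dy":0,"dz":0,"rx":0,"ry":0,"rz":0}

```text
clock: 13.8
eef_pos: [0.5138, 0.1081, 0.1058]
orientation: [171.8, 19.0, 94.8]
wrist_force: [2.0, -0.0, 0.2]
grip_width: -0.0003
finger_force: 1.0
```

```bash
python3 -c "
from blk import *
look()"
```

```text
corner-frame tcp mm [58.3 62.7 12.7] F [ 0.26  2.01 -0.2 ]
top 405 z 27.5 box [[1.8, 1.0], [116.8, 49.3]] [array([91.4, 24.9]), array([ 51.3, 182. ]), np.float64(88.0)]
scene 185 z 27.9 box [[2.2, 0.8], [120.3, 52.9]] [array([59.9, 30.5]), array([ 55.5, 124.4]), np.float64(86.2)]
```

play_rows:
  deltas:
    - {"dx":0,"dy":-0.1,"dz":0,"rx":0,"ry":0,"rz":0}
    - {"dx":0,"dy":-0.1,"dz":0,"rx":0,"ry":0,"rz":0}
    - {"dx":0,"dy":0,"dz":0,"rx":0,"ry":0,"rz":0}

```text
clock: 14.2
eef_pos: [0.5135, 0.1082, 0.1065]
orientation: [171.6, 18.9, 94.7]
wrist_force: [4.4, 1.4, 1.7]
grip_width: -0.0
finger_force: 2.7
```

```bash
python3 -c "
from blk import *
F()"
```

```text
corner-frame tcp mm [58.4 62.6 13.5] F [-0.42  4.76  1.34]
```

play_rows:
  deltas:
    - {"dx":0,"dy":-0.1,"dz":0,"rx":0,"ry":0,"rz":0}
    - {"dx":0,"dy":-0.1,"dz":0,"rx":0,"ry":0,"rz":0}
    - {"dx":0,"dy":-0.1,"dz":0,"rx":0,"ry":0,"rz":0}
    - {"dx":0,"dy":0,"dz":0,"rx":0,"ry":0,"rz":0}
    - {"dx":0,"dy":0,"dz":0,"rx":0,"ry":0,"rz":0}

```text
clock: 14.7
eef_pos: [0.513, 0.1085, 0.1075]
orientation: [171.3, 18.9, 94.6]
wrist_force: [8.7, 2.7, 2.3]
grip_width: 0.0001
finger_force: 4.3
```

```bash
python3 -c "
from blk import *
F()"
```

```text
corner-frame tcp mm [58.4 62.3 14.5] F [-1.13  9.16  1.52]
```

It's bearing on the fence at 9 N. Backing off and going to the upper end.

play_rows:
  deltas:
    - {"dx":0,"dy":0.6,"dz":0,"rx":0,"ry":0,"rz":0}
    - {"dx":0,"dy":1,"dz":0,"rx":0,"ry":0,"rz":0}
    - {"dx":0,"dy":0.5,"dz":-1.5,"rx":0,"ry":0,"rz":0}
    - {"dx":0,"dy":0,"dz":-2.5,"rx":0,"ry":0,"rz":0}
    - {"dx":-2,"dy":0,"dz":-1,"rx":0,"ry":0,"rz":0}
    - {"dx":-3,"dy":-1,"dz":0,"rx":0,"ry":0,"rz":0}
    - {"dx":-3,"dy":-2,"dz":0,"rx":0,"ry":0,"rz":0}
    - {"dx":-1,"dy":-2,"dz":0,"rx":0,"ry":0,"rz":0}

```text
clock: 15.5
eef_pos: [0.4776, 0.0322, 0.1773]
orientation: [172.0, 19.1, 94.7]
wrist_force: [0.7, 0.5, 0.4]
grip_width: 0.0
finger_force: 0.0
```

```bash
python3 -c "
from blk import *
look(); plan(W(146,25,12),RT,6)"
```

```text
corner-frame tcp mm [150.1  26.7  62.2] F [-0.25  0.79  0.42]
top 0
scene 258 z 27.6 box [[-0.2, 0.1], [121.3, 52.1]] [array([59.8, 26.6]), array([ 55.5, 124.7]), np.float64(89.2)]
6 rows: d [0.053 0.025 0.822] r [-0.0009  0.0001 -0.0005] | [0.4747 0.0325 0.1758] [172.24  19.02  94.78] F [ 0.2  0.  -0.7] t 15.6 w 0.0001
```

play_rows:
  deltas:
    - {"dx":0,"dy":0,"dz":1.5,"rx":0,"ry":0,"rz":0}
    - {"dx":0,"dy":0,"dz":1.5,"rx":0,"ry":0,"rz":0}
    - {"dx":0,"dy":0,"dz":1,"rx":0,"ry":0,"rz":0}
    - {"dx":0,"dy":0,"dz":0.9,"rx":0,"ry":0,"rz":0}
    - {"dx":0.4,"dy":0,"dz":0,"rx":0,"ry":0,"rz":0}
    - {"dx":0.4,"dy":0,"dz":0,"rx":0,"ry":0,"rz":0}
    - {"dx":0.3,"dy":0,"dz":0,"rx":0,"ry":0,"rz":0}
    - {"dx":0.2,"dy":0,"dz":0,"rx":0,"ry":0,"rz":0}

```text
clock: 16.4
eef_pos: [0.486, 0.0318, 0.1274]
orientation: [171.9, 19.0, 94.8]
wrist_force: [0.1, -0.5, -0.6]
grip_width: -0.0002
finger_force: 0.0
```

```bash
python3 -c "
from blk import *
F()"
```

```text
corner-frame tcp mm [134.9  28.3  13.9] F [ 0.29 -0.03 -0.76]
```

play_rows:
  deltas:
    - {"dx":0,"dy":-0.3,"dz":0,"rx":0,"ry":0,"rz":0}
    - {"dx":0.2,"dy":0,"dz":0,"rx":0,"ry":0,"rz":0}
    - {"dx":0.1,"dy":0,"dz":0,"rx":0,"ry":0,"rz":0}
    - {"dx":0.1,"dy":0,"dz":0,"rx":0,"ry":0,"rz":0}
    - {"dx":0,"dy":0,"dz":0,"rx":0,"ry":0,"rz":0}

```text
clock: 16.9
eef_pos: [0.4823, 0.0347, 0.1253]
orientation: [171.9, 19.0, 94.8]
wrist_force: [0.8, -0.4, -0.0]
grip_width: -0.0
finger_force: 0.0
```

```bash
python3 -c "
from blk import *
F()"
```

```text
corner-frame tcp mm [131.2  24.8  13.5] F [ 0.44  0.75 -0.28]
```

play_rows:
  deltas:
    - {"dx":0.1,"dy":0,"dz":0,"rx":0,"ry":0,"rz":0}
    - {"dx":0.1,"dy":0,"dz":0,"rx":0,"ry":0,"rz":0}
    - {"dx":0.1,"dy":0,"dz":0,"rx":0,"ry":0,"rz":0}
    - {"dx":0,"dy":0,"dz":0,"rx":0,"ry":0,"rz":0}

```text
clock: 17.3
eef_pos: [0.4821, 0.0373, 0.1243]
orientation: [171.9, 19.0, 94.8]
wrist_force: [0.1, -1.1, 1.0]
grip_width: -0.0001
finger_force: 0.5
```

```bash
python3 -c "
from blk import *
F()"
```

```text
corner-frame tcp mm [128.5  24.8  13.4] F [1.38 0.06 0.6 ]
```

play_rows:
  deltas:
    - {"dx":0.1,"dy":0,"dz":0,"rx":0,"ry":0,"rz":0}
    - {"dx":0.1,"dy":0,"dz":0,"rx":0,"ry":0,"rz":0}
    - {"dx":0,"dy":0,"dz":0,"rx":0,"ry":0,"rz":0}

```text
clock: 17.6
eef_pos: [0.4822, 0.0373, 0.1244]
orientation: [171.9, 19.3, 94.7]
wrist_force: [-0.7, -7.3, 2.3]
grip_width: -0.0
finger_force: 3.7
```

```bash
python3 -c "
from blk import *
F()"
```

```text
corner-frame tcp mm [128.4  24.8  13.5] F [ 7.59 -1.3   0.05]
```

play_rows:
  deltas:
    - {"dx":0.1,"dy":0,"dz":0,"rx":0,"ry":0,"rz":0}
    - {"dx":0,"dy":0,"dz":0,"rx":0,"ry":0,"rz":0}
    - {"dx":-0.5,"dy":0,"dz":0,"rx":0,"ry":0,"rz":0}
    - {"dx":-1.5,"dy":0,"dz":0,"rx":0,"ry":0,"rz":0}
    - {"dx":-2,"dy":0,"dz":-2,"rx":0,"ry":0,"rz":0}
    - {"dx":-1,"dy":0,"dz":-4,"rx":0,"ry":0,"rz":0}
    - {"dx":0,"dy":2,"dz":-4,"rx":0,"ry":0,"rz":0}
    - {"dx":0,"dy":4,"dz":-3,"rx":0,"ry":0,"rz":0}

```text
clock: 18.4
eef_pos: [0.5213, 0.0416, 0.2712]
orientation: [171.9, 18.9, 94.8]
wrist_force: [0.5, 0.1, -0.2]
grip_width: -0.0001
finger_force: 0.0
```

play_rows:
  deltas:
    - {"dx":0,"dy":4,"dz":0,"rx":0,"ry":0,"rz":0}
    - {"dx":0,"dy":4,"dz":0,"rx":0,"ry":0,"rz":0}
    - {"dx":0,"dy":0,"dz":0,"rx":0,"ry":0,"rz":0}

```text
clock: 18.7
eef_pos: [0.6067, 0.0525, 0.2805]
orientation: [171.6, 18.9, 94.7]
wrist_force: [-0.4, 0.6, 0.8]
grip_width: 0.0003
finger_force: 0.0
```

```bash
python3 -c "
from blk import *
look('home')
a=cv2.imread('pics/home_top.png');b=cv2.imread('pics/home_scene.png')
a=cv2.resize(a,None,fx=.8,fy=.8); b=cv2.resize(b,(512,394)); c=np.zeros((max(a.shape[0],0)+0,1,3),np.uint8)
cv2.imwrite('pics/home.png',np.vstack([a[:250],b[:340]]) if a.shape[1]==b.shape[1] else a)
"
```

```text
corner-frame tcp mm [175.2 169.7 143.5] F [-0.34 -0.16  1.  ]
top 613 z 27.8 box [[17.1, 0.9], [116.7, 49.8]] [array([89.8, 23.9]), array([ 52.4, 150.4]), np.float64(89.8)]
scene 257 z 27.7 box [[0.4, 0.1], [120.2, 51.7]] [array([60.9, 26.6]), array([125.7,  57.6]), np.float64(1.8)]
```

View pics/home.png

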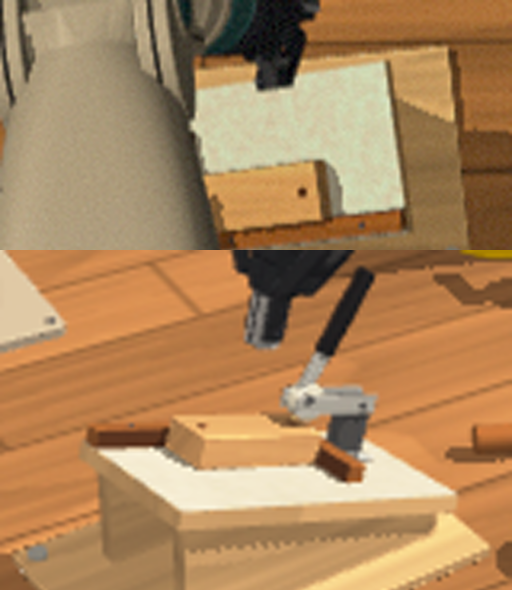

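The views show the block seated flush against the fence and the stop, with no gap visible at either, and the lever still open. Next is the lever: approach from its +x side with shut fingers and follow its arc.

```bash
python3 -c "
from tgt import *
F(); plan(W(22,25,142),RT,8)
L=90
prev=None
for c in np.arange(-.1,.96,.1):
    a=1.2-c; q=np.array([12-L*np.cos(a)+8.5*np.sin(a)+11,53+L*np.sin(a)+8.5*np.cos(a)])
    print(round(c,2),q.round(1), None if prev is None else ('tool dx,dz cm',(-(q-prev)/10).round(2))); prev=q
"
```

```text
corner-frame tcp mm [175.  164.6 142.8] F [ 0.37 -0.51 -0.57]
8 rows: d [ 1.91  -1.748  0.012] r [-0.0001 -0.0001 -0.0003] | [0.6018 0.0517 0.279 ] [172.02  18.93  94.85] F [-0.4 -0.6 -0.5] t 18.8 w 0.0001
-0.1 [  7.1 142. ] None
0.0 [ -1.7 140. ] ('tool dx,dz cm', array([0.88, 0.2 ]))
0.1 [-10.2 137.1] ('tool dx,dz cm', array([0.86, 0.29]))
0.2 [-18.5 133.3] ('tool dx,dz cm', array([0.82, 0.37]))
0.3 [-26.3 128.8] ('tool dx,dz cm', array([0.78, 0.45]))
0.4 [-33.6 123.5] ('tool dx,dz cm', array([0.73, 0.53]))
0.5 [-40.4 117.5] ('tool dx,dz cm', array([0.68, 0.6 ]))
0.6 [-46.5 110.8] ('tool dx,dz cm', array([0.61, 0.66]))
0.7 [-51.9 103.6] ('tool dx,dz cm', array([0.54, 0.72]))
0.8 [-56.6  95.9] ('tool dx,dz cm', array([0.47, 0.77]))
0.9 [-60.5  87.7] ('tool dx,dz cm', array([0.39, 0.82]))
```

play_rows:
  deltas:
    - {"dx":1.9,"dy":-1.75,"dz":0,"rx":0,"ry":0,"rz":0}
    - {"dx":1.9,"dy":-1.75,"dz":0,"rx":0,"ry":0,"rz":0}
    - {"dx":1.9,"dy":-1.75,"dz":0,"rx":0,"ry":0,"rz":0}
    - {"dx":1.9,"dy":-1.75,"dz":0,"rx":0,"ry":0,"rz":0}
    - {"dx":1.9,"dy":-1.75,"dz":0,"rx":0,"ry":0,"rz":0}
    - {"dx":1.9,"dy":-1.75,"dz":0,"rx":0,"ry":0,"rz":0}
    - {"dx":1.9,"dy":-1.75,"dz":0,"rx":0,"ry":0,"rz":0}
    - {"dx":1.9,"dy":-1.75,"dz":0,"rx":0,"ry":0,"rz":0}

```text
clock: 19.6
eef_pos: [0.4493, 0.1765, 0.211]
orientation: [172.0, 19.0, 94.8]
wrist_force: [0.0, -0.0, -0.2]
grip_width: -0.0003
finger_force: 0.0
```

play_rows:
  deltas:
    - {"dx":0,"dy":0,"dz":0,"rx":0,"ry":0,"rz":0}
    - {"dx":0,"dy":0,"dz":0,"rx":0,"ry":0,"rz":0}

```text
clock: 19.8
eef_pos: [0.4509, 0.1763, 0.2116]
orientation: [172.0, 19.0, 94.9]
wrist_force: [0.5, -0.6, 0.3]
grip_width: 0.0001
finger_force: 0.0
```

```bash
python3 -c "
from tgt import *
F(); plan(W(7,25,142),RT,3)"
```

```text
corner-frame tcp mm [ 23.3  23.7 143.3] F [0.67 0.46 0.04]
3 rows: d [0.545 0.041 0.043] r [ 0.0001  0.0001 -0.0005] | [0.4509 0.1763 0.2116] [171.96  19.01  94.88] F [ 0.5 -0.6  0.3] t 19.8 w 0.0001
```

play_rows:
  deltas:
    - {"dx":0.8,"dy":0.1,"dz":0,"rx":0,"ry":0,"rz":0}
    - {"dx":0.8,"dy":0,"dz":0.1,"rx":0,"ry":0,"rz":0}
    - {"dx":0.44,"dy":0,"dz":0.1,"rx":0,"ry":0,"rz":0}
    - {"dx":0.44,"dy":0,"dz":0.1,"rx":0,"ry":0,"rz":0}
    - {"dx":0.43,"dy":0,"dz":0.15,"rx":0,"ry":0,"rz":0}
    - {"dx":0.43,"dy":0,"dz":0.15,"rx":0,"ry":0,"rz":0}

```text
clock: 20.4
eef_pos: [0.4516, 0.2063, 0.1954]
orientation: [171.9, 19.0, 94.8]
wrist_force: [0.3, 0.2, 1.9]
grip_width: 0.0
finger_force: 0.8
```

```bash
python3 -c "
from tgt import *
F()"
```

```text
corner-frame tcp mm [-10.1  26.3 137.3] F [0.41 0.57 1.8 ]
```

play_rows:
  deltas:
    - {"dx":0.41,"dy":0,"dz":0.18,"rx":0,"ry":0,"rz":0}
    - {"dx":0.41,"dy":0,"dz":0.19,"rx":0,"ry":0,"rz":0}
    - {"dx":0.39,"dy":0,"dz":0.22,"rx":0,"ry":0,"rz":0}
    - {"dx":0.39,"dy":0,"dz":0.23,"rx":0,"ry":0,"rz":0}
    - {"dx":0.37,"dy":0,"dz":0.26,"rx":0,"ry":0,"rz":0}
    - {"dx":0.36,"dy":0,"dz":0.27,"rx":0,"ry":0,"rz":0}
    - {"dx":0.34,"dy":0,"dz":0.3,"rx":0,"ry":0,"rz":0}
    - {"dx":0.34,"dy":0,"dz":0.3,"rx":0,"ry":0,"rz":0}

```text
clock: 21.2
eef_pos: [0.4523, 0.2289, 0.1671]
orientation: [171.9, 19.0, 94.8]
wrist_force: [0.4, 1.1, 1.8]
grip_width: -0.0003
finger_force: 0.8
```

```bash
python3 -c "
from tgt import *
F()"
```

```text
corner-frame tcp mm [-40.6  26.2 117.7] F [-0.37  0.81  1.99]
```

play_rows:
  deltas:
    - {"dx":0.31,"dy":0,"dz":0.33,"rx":0,"ry":0,"rz":0}
    - {"dx":0.3,"dy":0,"dz":0.33,"rx":0,"ry":0,"rz":0}
    - {"dx":0.27,"dy":0,"dz":0.36,"rx":0,"ry":0,"rz":0}
    - {"dx":0.27,"dy":0,"dz":0.36,"rx":0,"ry":0,"rz":0}
    - {"dx":0.24,"dy":0,"dz":0.38,"rx":0,"ry":0,"rz":0}
    - {"dx":0.23,"dy":0,"dz":0.39,"rx":0,"ry":0,"rz":0}
    - {"dx":0.1,"dy":0,"dz":0.2,"rx":0,"ry":0,"rz":0}

```text
clock: 21.9
eef_pos: [0.4548, 0.2377, 0.1394]
orientation: [171.9, 19.0, 94.8]
wrist_force: [-0.3, 1.7, 2.2]
grip_width: 0.0
finger_force: 1.2
```

```bash
python3 -c "
from tgt import *
F()"
```

```text
corner-frame tcp mm [-57.7  26.2  94. ] F [-0.93  0.25  2.65]
```

play_rows:
  deltas:
    - {"dx":0.1,"dy":0,"dz":0.2,"rx":0,"ry":0,"rz":0}
    - {"dx":0.1,"dy":0,"dz":0.2,"rx":0,"ry":0,"rz":0}
    - {"dx":0,"dy":0,"dz":0,"rx":0,"ry":0,"rz":0}

```text
clock: 22.2
eef_pos: [0.4553, 0.2382, 0.1352]
orientation: [171.9, 19.0, 94.8]
wrist_force: [0.0, 0.3, 1.3]
grip_width: 0.0002
finger_force: 0.6
```

```bash
python3 -c "
from tgt import *
F()"
```

```text
corner-frame tcp mm [-59.5  26.2  90.1] F [0.1  0.26 1.28]
```

play_rows:
  deltas:
    - {"dx":0.08,"dy":0,"dz":0.2,"rx":0,"ry":0,"rz":0}
    - {"dx":0.08,"dy":0,"dz":0.2,"rx":0,"ry":0,"rz":0}
    - {"dx":0,"dy":0,"dz":0,"rx":0,"ry":0,"rz":0}

```text
clock: 22.5
eef_pos: [0.4558, 0.2385, 0.1331]
orientation: [171.9, 19.0, 94.8]
wrist_force: [-6.4, 0.7, 14.0]
grip_width: 0.0001
finger_force: 7.1
```

```bash
python3 -c "
from tgt import *
F()"
```

```text
corner-frame tcp mm [-60.4  26.4  88.2] F [ 3.35 -4.34 14.44]
```

play_rows:
  deltas:
    - {"dx":0,"dy":0,"dz":0.1,"rx":0,"ry":0,"rz":0}
    - {"dx":0,"dy":0,"dz":0.1,"rx":0,"ry":0,"rz":0}
    - {"dx":0,"dy":0,"dz":0,"rx":0,"ry":0,"rz":0}

```text
clock: 22.8
eef_pos: [0.4561, 0.2384, 0.1327]
orientation: [171.9, 19.0, 94.9]
wrist_force: [-10.8, 2.7, 23.3]
grip_width: -0.0001
finger_force: 11.7
```

```bash
python3 -c "
from tgt import *
F()"
```

```text
corner-frame tcp mm [-60.4  26.6  87.8] F [ 4.15 -7.22 24.49]
```

It's at its stop: 24 N with no further travel. Retracting and checking.

play_rows:
  deltas:
    - {"dx":-0.1,"dy":0,"dz":-0.6,"rx":0,"ry":0,"rz":0}
    - {"dx":0,"dy":0,"dz":-1.5,"rx":0,"ry":0,"rz":0}
    - {"dx":0,"dy":0,"dz":-3,"rx":0,"ry":0,"rz":0}
    - {"dx":0,"dy":0,"dz":-4,"rx":0,"ry":0,"rz":0}
    - {"dx":0,"dy":0,"dz":-4,"rx":0,"ry":0,"rz":0}
    - {"dx":3,"dy":0,"dz":-4,"rx":0,"ry":0,"rz":0}
    - {"dx":4,"dy":0,"dz":-2,"rx":0,"ry":0,"rz":0}
    - {"dx":4,"dy":0,"dz":0,"rx":0,"ry":0,"rz":0}

```text
clock: 23.6
eef_pos: [0.417, 0.4027, 0.2763]
orientation: [171.5, 18.7, 94.7]
wrist_force: [0.8, 0.3, -0.7]
grip_width: 0.0002
finger_force: 0.0
```

play_rows:
  deltas:
    - {"dx":4,"dy":0,"dz":0,"rx":0,"ry":0,"rz":0}
    - {"dx":4,"dy":0,"dz":0,"rx":0,"ry":0,"rz":0}
    - {"dx":0,"dy":0,"dz":0,"rx":0,"ry":0,"rz":0}
    - {"dx":0,"dy":0,"dz":0,"rx":0,"ry":0,"rz":0}

```text
clock: 24.0
eef_pos: [0.409, 0.4748, 0.245]
orientation: [172.0, 19.2, 94.9]
wrist_force: [1.0, -0.1, -0.3]
grip_width: -0.0002
finger_force: 0.0
```

```bash
python3 -c "
from blk import *
look('end')
a=cv2.imread('pics/end_top.png');b=cv2.imread('pics/end_scene.png')
cv2.imwrite('pics/end.png',np.vstack([cv2.resize(a,(512,352))[:270],cv2.resize(b,(430,330))[:,:430].copy() if 0 else cv2.resize(b,(512,394))[60:390]]))
z=np.load('top0.npz')
im,d=arm.get_image('scene'); P=(cloud('scene',d)-p)@M*1000
m=(im.max(2)<60)&(P[...,0]<-20)&(P[...,0]>-120)&(abs(P[...,1]-25)<20)&(P[...,2]>60)&(P[...,2]<180); q=P[m]
print(len(q),q.min(0),q.max(0)); k=np.polyfit(q[:,0],q[:,2],1); print('lever angle',np.arctan(-k[0]),'want .35')
"
```

```text
corner-frame tcp mm [-250.4   26.   273.8] F [ 0.12  0.88 -0.44]
top 651 z 27.8 box [[1.6, 1.3], [116.5, 49.9]] [array([77.7, 23. ]), array([161.8,  54.7]), np.float64(0.2)]
scene 250 z 27.8 box [[1.8, 0.8], [120.4, 51.9]] [array([59. , 27.2]), array([ 53. , 124.7]), np.float64(87.8)]
86 [-99.26176018  21.02014271  61.94592365] [-23.53627339  35.96278933  96.80466243]
lever angle 0.31668077833660363 want .35
```

View pics/end.png

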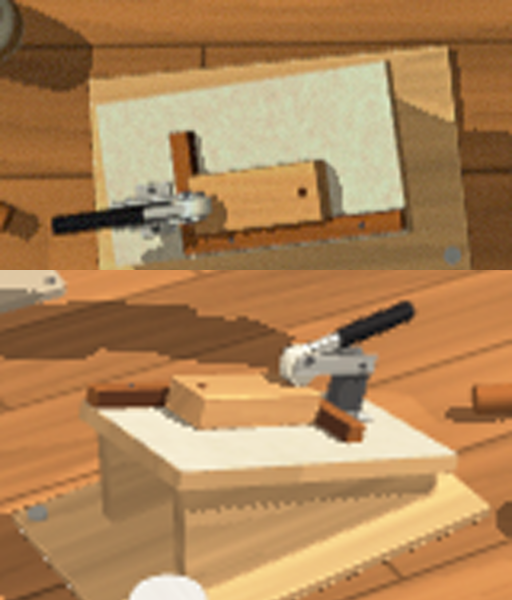

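The views show the block flush in the corner, the lever down at its stop (black grip at (95,217) in the top view), and the gripper clear. Handing in.

```bash
python3 -c "
from station import arm
print(arm.hand_in())"
```

```text
the job is handed in; nothing more can be done
None
```

The job is handed in at about 24 s: the block was pressed home at about 9 N on the fence and about 8 to 10 N on the stop, the cam lever is down on its stop, and the gripper is clear of everything.

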